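# Hall organiser ready for the key handover

### The arm

A 6-joint arm with a two-finger parallel gripper is mounted at the origin on the work surface. World frame = base frame: x ahead of the robot, y to its left, z up, the work surface at z = 0. Lengths are in mm, angles in rad, forces in N, time in s.
With the tool pointing down it reaches from about 375 to 975 mm from the base axis. Payload 3.8 kg.
Tool frame: the origin (TCP) lies midway between the tips of the shut fingers; the grasp point (between the pads) lies 19 mm behind it (r.grip_point_offset is the distance from the TCP to the grasp point, in mm); z points along the fingers, x is the direction in which the jaws open and shut, and the axes are right-handed (so a half turn about z gives the same grasp; the last joint's range is limited). The gripper opens to 88 mm and grips with 3 to 60 N. Pads are 18 mm wide; open, the fingers measure 123 mm over their backs; the gripper's body (75 mm by 187 mm) begins 45 mm behind the grasp point.
Start: joints at [1.268, 0.264, 1.604, -0, 1.274, -0.037], TCP at [177.308, 651.291, 238.706] pointing down, gripper open.
Joint ranges: [-2.63, 2.63], [-0.94, 2.18], [0.31, 2.57], [-1.31, 4.45], [0, 2.66], [-2.55, 2.55]. Speed limits (rad/s): [2.57, 2.57, 3.14, 3.14, 3.14, 3.14].

### API

Orientations are given as a unit quaternion [w, x, y, z].
In Python, from bench import r gives the robot as it stands.
- The arm moves only by the shell command python3 -m crank 'ROWS' [FORCE]. ROWS is JSON, one flat list of numbers, 7 for each row, row after row: the shift along the tool's x, y, z in cm, then the turn, a rotation vector about the tool's x, y, z in rad, then the opening, from 0 (shut) to 1 (fully open). A call has 1 to 20 rows; each row is the pose to reach, as a shift and turn from the pose measured when the call began, along the tool's axes at that moment; what a row does not reach only later rows make up. A row lasts 1/10 s, in which the tool goes at most 50 mm and 8.59 degrees, less where a joint would pass 70% of its speed; a pose out of reach is approached as far as the arm can. A call with a gripper value outside its range is refused whole. The fingers move at their own pace and stop on an object; FORCE is the grip in N (left out, the last holds). Time passes only in rows, so rows that repeat a pose let the fingers close. It gives the time, the measured TCP pose, the force and the opening at its end, in the units of the state.
- r.state(): the state, without advancing time (a new reading comes with each control period).
- r.read_camera(name): name is "scene" or "side" or "wrist"; returns the picture (480x640x3 uint8, blue, green, red); there is no depth.
- r.camera_params(name): a dict with "fx", "fy", "cx", "cy" (pixels), "world_from_camera" (4x4, takes a point from camera to world coordinates); the wrist camera has in their place "T_tool_cam" (4x4, takes a point from camera to tool coordinates, whose origin is the TCP and whose axes are the tool frame's). Camera axes: x right, y down, z forward; pixel columns grow to the right and rows downward; lengths in mm; the calibration is good to about 2 mm. A picture is of the moment at which its call begins: read the wrist's pose just before it. camera_params takes no time and is no camera call.
- r.hand_in(): hands the job in, once; it reports no verdict.
The state is a dict: "time_s": time; "joint_pos": joint angles; "qvel": joint speeds; "effort": joint torques, N m; "position": TCP position; "eef_rot": TCP orientation; "contact_force": force on the tool from outside, world axes, zero at the start; "ft_torque": the same for the moment, N m; "grip_width": finger opening in mm.
Only numpy, scipy, OpenCV 4.12 (cv2) and the standard library are available. Lean on these libraries where they do the work, as an engineer would, in place of code of your own. Each camera call takes 0.05 s, during which the arm holds its last target.

### The job

Get the hall organiser ready for handing over the house keys: pick up the steel padlock, lay it flat in the organiser's open drawer without dropping it, and slide the drawer fully shut. Then turn the revolving caddy on top until the square bin with the two door keys faces squarely to the front, over the drawer, and finish still gripping the caddy's top handle, holding it still there while the keys are taken out. Leave everything else on the table where it is.

Things in the scene. Friction and masses are not known exactly. Their poses are not given: they have to be found in the camera images.
- organiser: Hall organiser: fixed dark walnut base 210 mm deep (x), 190 wide (y), 64 high, with one drawer and a revolving caddy on top. Origin: centre of its underside, on the table. x points to its back, z up; its front (drawer side) looks along -x, roughly towards the robot. The base's front edge is at x -105 mm.
- drawer (a joint): How far the drawer is open (m): 0 shut (hard stop), 0.10 full travel, starts 0.080 to 0.092. Slides along the organiser's -x, 1 to 2 N friction, stays put. Floor 12 mm above the table, 152 mm wide inside. The open gap between the base's front edge (x -105 mm) and the inner side of the drawer front is as long as this value. Headroom when shut: up to 52 mm above the table, so things go in lying flat.
- drawer_face (a point): Middle of the outer face of the drawer's front, 25 mm above the table, moving with the drawer; axes as the organiser's. The panel is 12 mm thick, 188 wide, from 4 to 60 mm above the table, with a finger notch 56 mm wide, 14 deep in the middle of its top edge; no protruding handle. Drawer shut: this point is at x -117 mm, y 0 of the organiser.
- caddy: Revolving caddy: grey steel turntable 160 mm across with a square bin, four round cups (40 mm across, contents up to 180 mm above the table) and a middle post with handle. Origin on the turning axis (x +23 mm, y 0 of the organiser), 70 mm above the table. Turns endlessly either way, about 0.02 N m friction, stays put. Its -x points to the square bin: bin faces front when its axes agree with the organiser's.
- key_bin (a point): Middle of the mouth of the caddy's only square bin (50 x 50 x 45 mm, lower than the round cups, same grey), with two aluminium door keys standing in it, bows up to about 147 mm above the table. 51 mm from the turning axis, 123 mm above the table; turns with the caddy.
- caddy_handle (a point): Carry handle on the caddy's middle post: an upright dark wooden bar 14 mm thick (caddy x), 56 mm long (caddy y) and 30 mm high. Origin: its centre, on the turning axis, 208 mm above the table; axes as the caddy's. Gripped across its 14 mm thickness from above; nothing else on the caddy is higher than 180 mm.
- padlock_center (a point): Centre of the body of a loose steel padlock (about 0.1 kg) that lies flat on the table. The body is 30 mm long (x), 32 mm wide (y) and 16 mm thick (z, up), this point being 8 mm above the table; the shackle, 27 mm wide and 7 mm thick, reaches 35 mm from this point along +x, so that the padlock is 50 mm long in all.
- tumbler: Bystander: empty glass tumbler, 72 mm across, 95 mm high. Origin: centre of its underside.
- tape_roll: Bystander: roll of packing tape lying flat, 100 mm across, 48 mm high. Origin: centre of its underside.
- tape_measure: Bystander: black tape measure standing upright, 66 x 36 x 60 mm. Origin: centre of its underside.
- key_tray: Bystander: grey ceramic key tray, 160 x 110 x 24 mm. Origin: centre of its underside.
- fob: Bystander: blue plastic fob, 50 x 30 x 9 mm, lying in the key tray. Origin: underside.
- screwdriver: Bystander: screwdriver lying on the table, about 170 mm long.
- white_box: Bystander, fixed: white plastic box, 150 x 200 x 90 mm, with its flip-top lid propped open on the far side, about 240 mm high in all. Origin: centre of its underside.

How it is judged:
By the outcome, as a careful person would: the job done as asked, in the order asked, and still so for the second after the job is handed in, while the arm keeps its last pose, push and grip.
It also fails if it takes over 64 s, if anything falls off the work surface, if the arm or the gripper's body presses on something with over 40 N, if the wrist force passes 120 N, or if a joint passes its speed limit or range.

## Working session

There is one attempt and no reset: what is moved stays moved. The work goes in short steps, Python scripts to look and compute and a shell command to move; the robot and the scene stay as the last step left them, time stands still between calls to the robot, and variables do not carry over. Pictures are saved under pics/ and viewed, and the job is handed in when it is done.

```bash
ls; mkdir -p pics
python3 - <<'E'
from bench import r
import cv2
print(r.state())
for n in ["scene","side","wrist"]:
    im=r.read_camera(n); cv2.imwrite(f"pics/{n}0.png",im)
    print(n,r.camera_params(n))
print(r.grip_point_offset)
E
```

```text
pics
{'time_s': 0.0, 'joint_pos': array([ 1.26807342e+00,  2.64744783e-01,  1.60535102e+00, -2.00441605e-06,
        1.27370477e+00, -3.68951072e-02]), 'qvel': array([-8.66719600e-04, -1.51136893e-04, -3.22334685e-06,  2.14077806e-03,
       -5.35013098e-04, -1.92314221e-04]), 'effort': array([-2.11860068e-03, -5.02105951e+01, -3.56869054e+01,  7.24433642e-02,
        2.96249357e-02, -2.00400486e-04]), 'position': array([177.11710785, 650.61846227, 237.40605626]), 'eef_rot': array([ 6.38254085e-04,  7.94577238e-01,  6.07162083e-01, -9.00759037e-04]), 'contact_force': array([-0.15238347,  0.24181094, -0.82505291]), 'ft_torque': array([-0.00259265,  0.04180883, -0.05923698]), 'grip_width': 88.250675945919}
scene {'fx': 435.1671715428064, 'fy': 435.1671715428064, 'cx': 319.8530092116065, 'cy': 236.60461080733944, 'world_from_camera': array([[-3.70882080e-01,  7.60725945e-01, -5.32674872e-01,
         1.08709428e+03],
       [ 9.28679627e-01,  3.03315786e-01, -2.13433090e-01,
         2.15547208e+02],
       [-7.95391619e-04, -5.73842810e-01, -8.18965077e-01,
         1.03211672e+03],
  
[... 339 characters left out ...]
-7.55571539e-01,
         1.10677433e+03],
       [ 4.91248786e-03, -8.28459699e-01, -5.60027138e-01,
         9.78383016e+02],
       [ 0.00000000e+00,  0.00000000e+00,  0.00000000e+00,
         1.00000000e+00]])}
wrist {'fx': 431.29696089236063, 'fy': 431.29696089236063, 'cx': 312.89830529618985, 'cy': 236.38778350613663, 'T_tool_cam': array([[ 9.99999648e-01, -3.42917113e-04, -7.65229869e-04,
         2.29389416e-01],
       [ 5.63799328e-04,  9.50459400e-01,  3.10848212e-01,
        -8.06045382e+01],
       [ 6.20724750e-04, -3.10848534e-01,  9.50459259e-01,
        -1.45429990e+02],
       [ 0.00000000e+00,  0.00000000e+00,  0.00000000e+00,
         1.00000000e+00]])}
18.700000000000003
```

View pics/scene0.png

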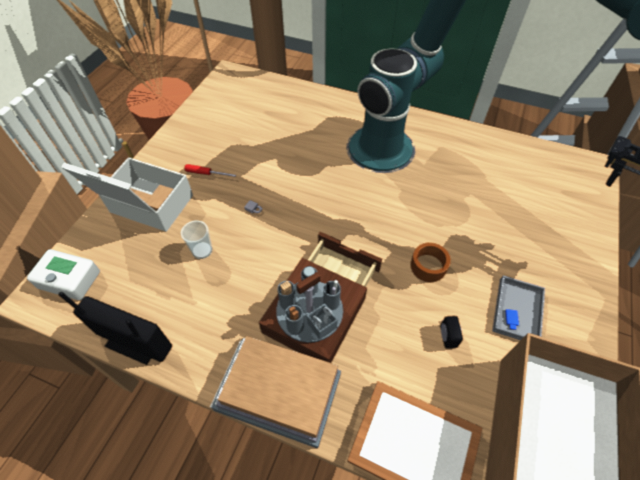

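View pics/side0.png

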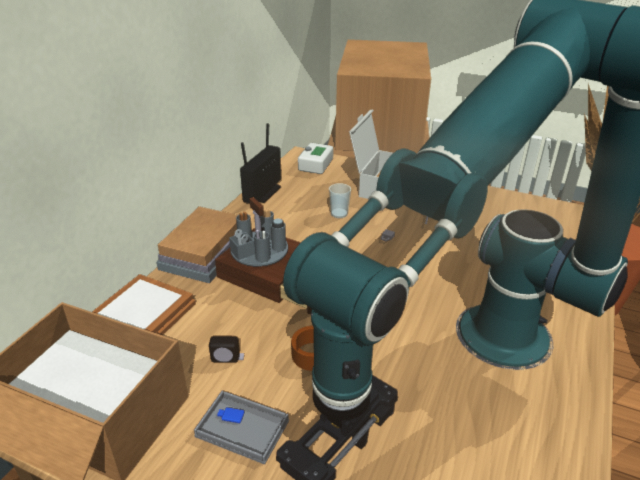

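View pics/wrist0.png

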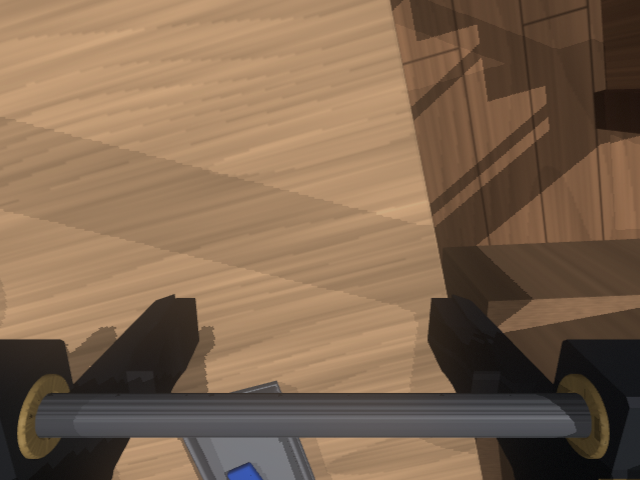

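The scene view shows the robot at the top, the padlock near (254,208), and the organiser near (320,300) with its drawer open towards (345,258). The key bin is at about (322,322). I'll enlarge both areas next.

```bash
cat > h.py <<'E'
import numpy as np, cv2
from bench import r
from scipy.spatial.transform import Rotation as R
def T_tool(s=None):
    s=s or r.state(); q=s["eef_rot"]; T=np.eye(4)
    T[:3,:3]=R.from_quat([q[1],q[2],q[3],q[0]]).as_matrix(); T[:3,3]=s["position"]; return T
def wfc(n,T=None):
    p=r.camera_params(n)
    return p, (p["world_from_camera"] if n!="wrist" else (T if T is not None else T_tool())@p["T_tool_cam"])
def back(n,uv,z,T=None):
    p,W=wfc(n,T); d=np.array([(uv[0]-p["cx"])/p["fx"],(uv[1]-p["cy"])/p["fy"],1])
    d=W[:3,:3]@d; o=W[:3,3]; return o+d*(z-o[2])/d[2]
def proj(n,X,T=None):
    p,W=wfc(n,T); c=np.linalg.inv(W)@np.append(X,1); return np.array([p["fx"]*c[0]/c[2]+p["cx"],p["fy"]*c[1]/c[2]+p["cy"]])
def crop(src,dst,x,y,w,h,s):
    im=cv2.imread(src)[y:y+h,x:x+w]; cv2.imwrite(dst,cv2.resize(im,None,fx=s,fy=s,interpolation=cv2.INTER_CUBIC))
def plan(pos,tx,T=None):
    """rows target: TCP world pos, tool pointing down, tool x heading (deg, mod 180)"""
    T=T_tool() if T is None else T
    best=None
    for k in (0,180):
        a=np.deg2rad(tx+k); x=np.array([np.cos(a),np.sin(a),0]); z=np.array([0,0,-1.]); y=np.cross(z,x)
        G=np.c_[x,y,z]; rv=R.from_matrix(T[:3,:3].T@G).as_rotvec()
        if best is None or np.linalg.norm(rv)<np.linalg.norm(best): best=rv
    d=T[:3,:3].T@(np.array(pos)-T[:3,3])/10
    return np.round(d,2),np.round(best,3)
E
python3 - <<'E'
from h import *
crop("pics/scene0.png","pics/sc_org.png",250,225,140,140,5.5) if 0 else None
crop("pics/scene0.png","pics/sc_org.png",250,225,140,105,5.7)
crop("pics/scene0.png","pics/sc_org2.png",250,260,140,105,5.7)
crop("pics/scene0.png","pics/sc_lock.png",230,190,60,45,10)
E
```

```text
(no output)
```

View pics/sc_org.png

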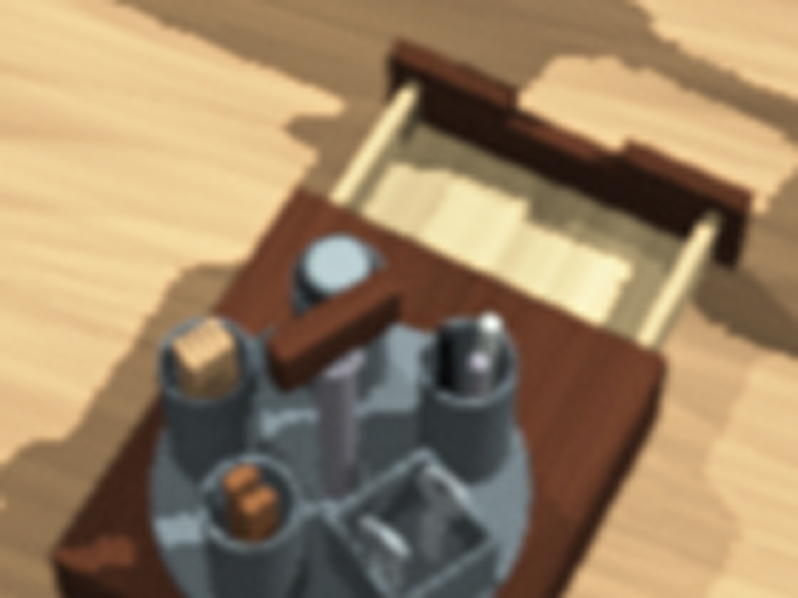

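View pics/sc_org2.png

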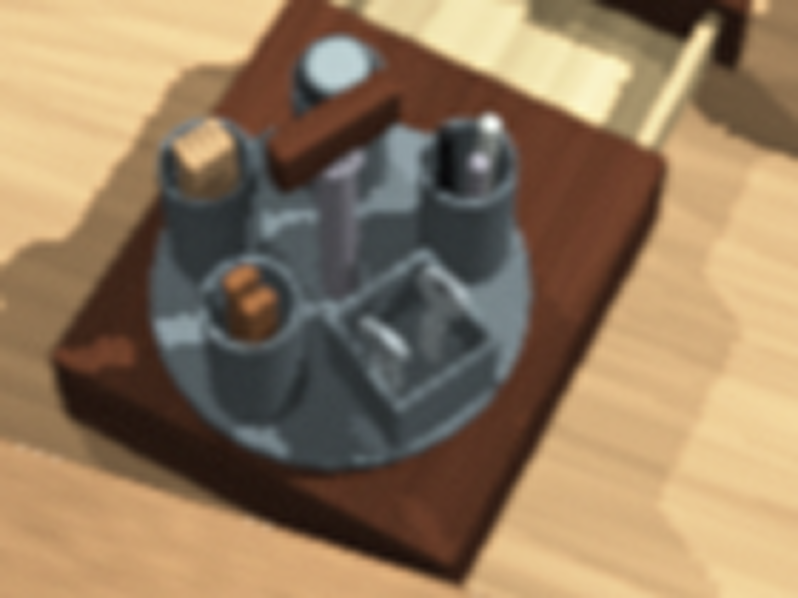

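View pics/sc_lock.png

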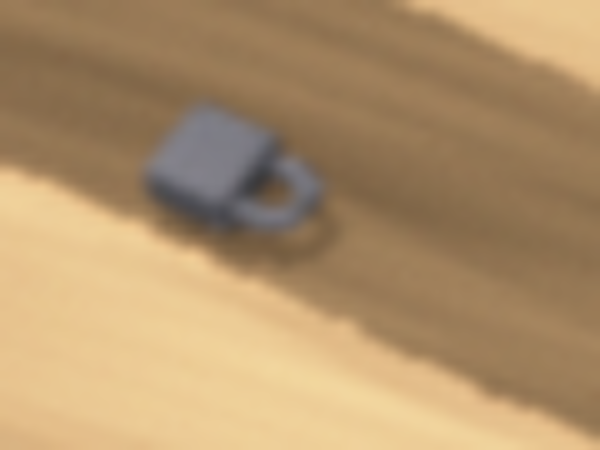

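Run:
```python
from h import *
f=lambda x,y,ox,oy,s:((x+.5)/s+ox-.5,(y+.5)/s+oy-.5)
P=[]
for n,c,oy,z in [("frontA",(300,188),225,64),("frontB",(663,357),225,64),("backA",(55,360),260,64),("backB",(460,552),260,64),
  ("dfA",(397,40),225,60),("dfB",(750,190),225,60),("dfBi",(742,207),225,60)]:
    print(n,back("scene",f(*c,250,oy,5.7),z)[:2].round(1))
Q=[]
for c in [(207,103),(278,145),(225,210),(150,172)]:
    q=back("scene",f(*c,230,190,10),16)[:2]; Q.append(q); print(q.round(1))
Q=np.array(Q); print("lock",Q.mean(0).round(1),[np.linalg.norm(Q[i]-Q[(i+1)%4]).round(1) for i in range(4)])
tip=back("scene",f(315,195,230,190,10),11)[:2];print("tip",tip,np.degrees(np.arctan2(*(tip-Q.mean(0))[::-1])))
for i in range(4): d=Q[(i+1)%4]-Q[i];print(np.degrees(np.arctan2(d[1],d[0])))
for c in [(272,350,0),(398,290,0)]: print("handle",back("scene",f(c[0],c[1],250,225,5.7),223)[:2])
for c in [(425,455),(495,535),(328,512),(400,600)]: print("bin",back("scene",f(c[0],c[1],250,225,5.7),123)[:2])
```

```text
frontA [537.  -54.8]
frontB [558.7 128.2]
backA [744. -78.]
backB [758.  108.9]
dfA [439.8 -45.6]
dfB [458.7 137.8]
dfBi [468.9 137.1]
[ 378.  -295.7]
[ 384.8 -268.3]
[ 413.  -271.8]
[ 408.3 -299.3]
lock [ 396.  -283.8] [np.float64(28.2), np.float64(28.5), np.float64(27.9), np.float64(30.5)]
tip [ 394.54562784 -251.77697136] 92.6286496453343
76.10095386568436
-7.068274958776194
-99.65671429282628
173.17956145149475
handle [696.17182978   7.67332316]
handle [655.32773217  41.4078027 ]
bin [668.9594158   58.41918612]
bin [691.11671945  96.85965152]
bin [706.482063    31.71142605]
bin [730.37571561  72.09309826]
```

Run:
```python
from h import *
print(plan([430,48,320],84))
```

```text
(array([-51.53,  40.23,  -8.15]), array([-0.   ,  0.002, -0.161]))
```

```bash
python3 -m crank '[-51.5,40.2,-8.2,0,0,-0.16,1, -51.5,40.2,-8.2,0,0,-0.16,1, -51.5,40.2,-8.2,0,0,-0.16,1, -51.5,40.2,-8.2,0,0,-0.16,1, -51.5,40.2,-8.2,0,0,-0.16,1, -51.5,40.2,-8.2,0,0,-0.16,1, -51.5,40.2,-8.2,0,0,-0.16,1, -51.5,40.2,-8.2,0,0,-0.16,1, -51.5,40.2,-8.2,0,0,-0.16,1, -51.5,40.2,-8.2,0,0,-0.16,1, -51.5,40.2,-8.2,0,0,-0.16,1, -51.5,40.2,-8.2,0,0,-0.16,1, -51.5,40.2,-8.2,0,0,-0.16,1, -51.5,40.2,-8.2,0,0,-0.16,1, -51.5,40.2,-8.2,0,0,-0.16,1, -51.5,40.2,-8.2,0,0,-0.16,1]'
python3 - <<'E'
from h import *
T=T_tool(); np.save("T1.npy",T); im=r.read_camera("wrist"); cv2.imwrite("pics/w1.png",im); print(T.round(3), r.state()["time_s"])
E
```

```text
time_s: 1.75
position: [429.3, 49.1, 320.1]
eef_rot: [-0.0, 0.744, 0.669, -0.001]
contact_force: [0.0, -0.3, 0.1]
grip_width: 88.3
[[ 1.06000e-01  9.94000e-01 -2.00000e-03  4.29256e+02]
 [ 9.94000e-01 -1.06000e-01 -1.00000e-03  4.91160e+01]
 [-1.00000e-03 -2.00000e-03 -1.00000e+00  3.20051e+02]
 [ 0.00000e+00  0.00000e+00  0.00000e+00  1.00000e+00]] 1.8
```

View pics/w1.png

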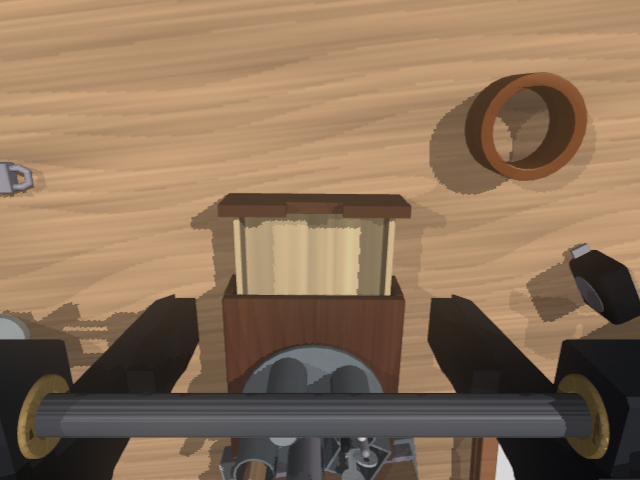

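The wrist view shows the open drawer, with its front panel at (220–410, 195–217), and the base front edge at row ~296. The caddy is at the bottom, and the padlock's shackle is at far left (20,178). I'll enlarge this.

Run:
```python
from h import *
crop("pics/w1.png","pics/w1c.png",205,180,220,135,3.6)
```

```text
(no output)
```

View pics/w1c.png

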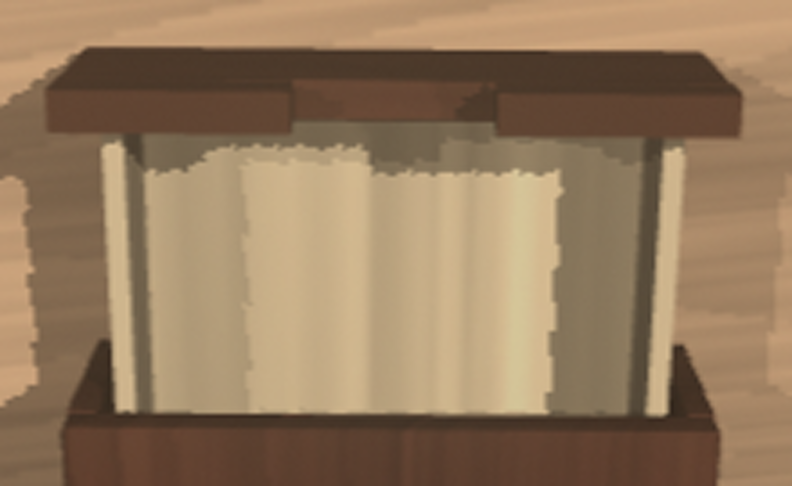

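Run:
```python
from h import *
T=np.load("T1.npy")
f=lambda x,y:((x+.5)/3.6+205-.5,(y+.5)/3.6+180-.5)
for n,c,z in [("base L",(63,428),64),("base R",(719,428),64),("dfo L",(47,90),60),("dfo R",(740,95),60),("dfi L",(47,132),60),("dfi R",(740,137),60)]:
    print(n,back("wrist",f(*c),z,T)[:2].round(1))
print("tip",back("wrist",(32,180),8,T)[:2])
```

```text
base L [536.1 -56.5]
base R [555.8 129.7]
dfo L [438.7 -44.8]
dfo R [459.8 140. ]
dfi L [450.2 -46.8]
dfi R [471.5 139.6]
tip [ 402.28995851 -251.10464898]
```

Run:
```python
from h import *
print(plan([396,-284,130],-9))
```

```text
(array([-33.49,   0.22,  19.04]), array([-0.002, -0.   , -1.518]))
```

```bash
python3 -m crank '[-33.5,0.2,19,0,0,1.62,1, -33.5,0.2,19,0,0,1.62,1, -33.5,0.2,19,0,0,1.62,1, -33.5,0.2,19,0,0,1.62,1, -33.5,0.2,19,0,0,1.62,1, -33.5,0.2,19,0,0,1.62,1, -33.5,0.2,19,0,0,1.62,1, -33.5,0.2,19,0,0,1.62,1, -33.5,0.2,19,0,0,1.62,1, -33.5,0.2,19,0,0,1.62,1, -33.5,0.2,19,0,0,1.62,1, -33.5,0.2,19,0,0,1.62,1, -33.5,0.2,19,0,0,1.62,1, -33.5,0.2,19,0,0,1.62,1]'
python3 - <<'E'
from h import *
T=T_tool(); np.save("T2.npy",T); im=r.read_camera("wrist"); cv2.imwrite("pics/w2.png",im); print(T.round(3), r.state()["time_s"])
crop("pics/w2.png","pics/w2c.png",210,230,200,150,4)
E
```

```text
time_s: 3.2
position: [396.3, -283.1, 130.4]
eef_rot: [0.001, 0.997, -0.075, -0.001]
contact_force: [0.8, -0.3, -0.2]
grip_width: 88.3
[[ 9.89000e-01 -1.50000e-01 -2.00000e-03  3.96269e+02]
 [-1.50000e-01 -9.89000e-01 -1.00000e-03 -2.83104e+02]
 [-1.00000e-03  1.00000e-03 -1.00000e+00  1.30437e+02]
 [ 0.00000e+00  0.00000e+00  0.00000e+00  1.00000e+00]] 3.25
```

View pics/w2.png

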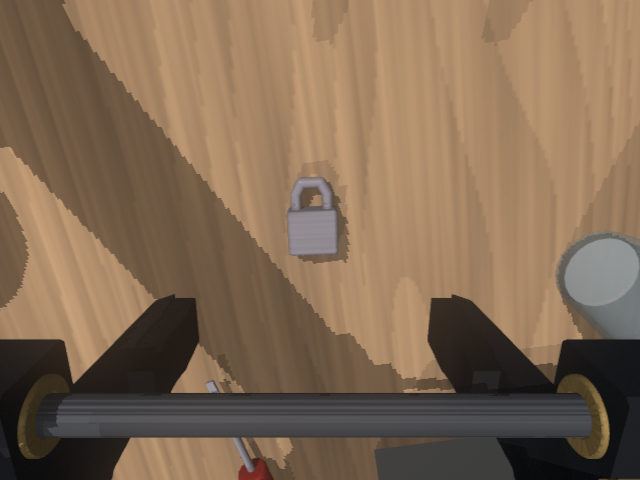

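View pics/w2c.png

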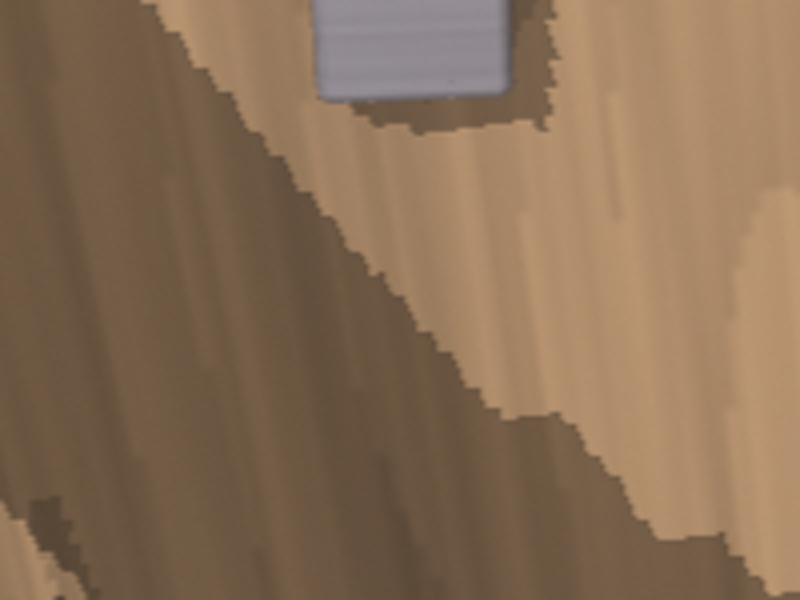

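The padlock is at (289–338, 208–255) with the shackle pointing up, almost aligned with the jaws. I'll work out its pose.

Run:
```python
from h import *
T=np.load("T2.npy")
crop("pics/w2.png","pics/w2d.png",270,165,90,100,6)
Q=np.array([back("wrist",c,16,T)[:2] for c in [(289,209.5),(337,208),(338,253),(290,255)]])
print(Q.round(1),Q.mean(0)); 
for i in range(4): d=Q[(i+1)%4]-Q[i]; print(np.linalg.norm(d).round(1),np.degrees(np.arctan2(d[1],d[0])).round(1))
print(plan([*Q.mean(0),60],-9))
```

```text
[[ 383.7 -267.7]
 [ 413.3 -271.2]
 [ 410.  -300.8]
 [ 379.2 -297.6]] [ 396.52962857 -284.31806788]
29.8 -6.8
29.8 -96.4
30.9 174.0
30.2 81.6
(array([0.06, 0.09, 7.05]), array([0.001, 0.001, 0.006]))
```

View pics/w2d.png

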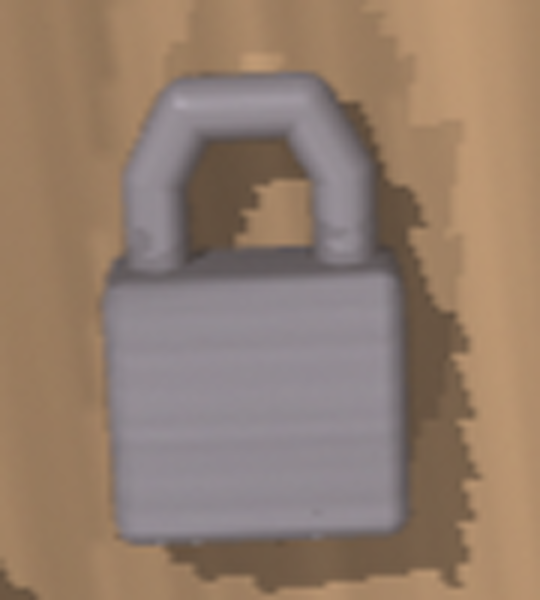

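```bash
python3 -m crank '[0.05,0.12,6,0,0,-0.035,1, 0.05,0.12,10,0,0,-0.035,1, 0.05,0.12,12.2,0,0,-0.035,1, 0.05,0.12,12.7,0,0,-0.035,1, 0.05,0.12,12.7,0,0,-0.035,1, 0.05,0.12,12.7,0,0,-0.035,1, 0.05,0.12,12.7,0,0,-0.035,1]'
```

```text
time_s: 3.95
position: [397.5, -285.6, 4.8]
eef_rot: [0.001, 0.998, -0.058, 0.0]
contact_force: [0.8, -0.6, -0.0]
grip_width: 88.4
```

```bash
python3 -m crank '[0,0,0.15,0,0,0,1, 0,0,0.15,0,0,0,0.3, 0,0,0.15,0,0,0,0.1, 0,0,0.15,0,0,0,0, 0,0,0.15,0,0,0,0, 0,0,0.15,0,0,0,0, 0,0,0.15,0,0,0,0, 0,0,0.15,0,0,0,0, 0,0,0.15,0,0,0,0, 0,0,0.15,0,0,0,0]' 35
python3 - <<'E'
from h import *
im=r.read_camera("wrist"); cv2.imwrite("pics/w3.png",im)
E
```

```text
time_s: 4.95
position: [397.4, -285.5, 3.2]
eef_rot: [0.001, 0.998, -0.058, 0.0]
contact_force: [0.1, 0.7, 0.4]
grip_width: 32.0
```

View pics/w3.png

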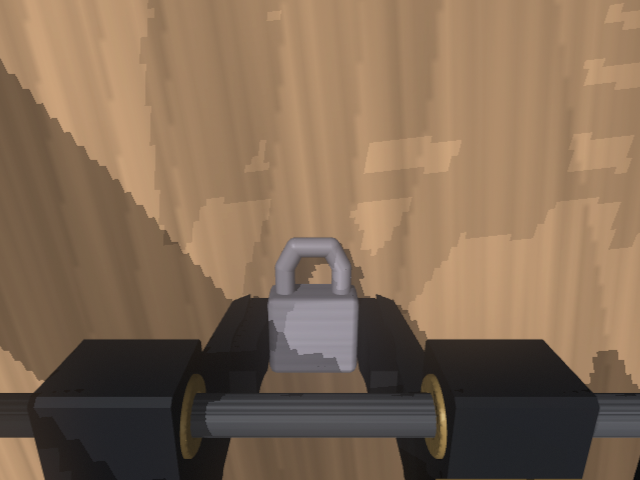

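```bash
python3 -m crank '[0,0,-1,0,0,0,0, 0,0,-3,0,0,0,0, 0,0,-6,0,0,0,0, 0,0,-9,0,0,0,0, 0,0,-12,0,0,0,0, 0,0,-14,0,0,0,0, 0,0,-14,0,0,0,0]'
python3 - <<'E'
from h import *
im=r.read_camera("wrist"); cv2.imwrite("pics/w4.png",im)
print(plan([508,41,170],83.8-180),plan([508,41,170],83.8),r.state()["joint_pos"])
E
```

```text
time_s: 5.7
position: [399.5, -286.9, 147.3]
eef_rot: [0.004, 0.998, -0.058, 0.004]
contact_force: [1.4, -0.8, -0.9]
grip_width: 32.0
(array([  7.13, -33.73,  -2.62]), array([ 0.   , -0.007,  1.564])) (array([  7.13, -33.73,  -2.62]), array([ 0.   , -0.007,  1.564])) [-6.72140109e-01 -1.05120265e-02  2.09286345e+00 -2.02555553e-03
  1.05293685e+00 -5.55672293e-01]
```

View pics/w4.png

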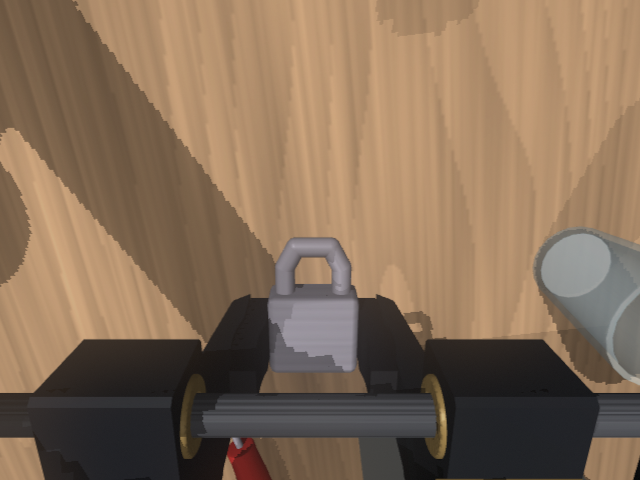

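```bash
python3 -m crank '[1,-5,-2.6,0,0,-0.1,0, 7.1,-33.7,-2.6,0,0,-1.578,0, 7.1,-33.7,-2.6,0,0,-1.578,0, 7.1,-33.7,-2.6,0,0,-1.578,0, 7.1,-33.7,-2.6,0,0,-1.578,0, 7.1,-33.7,-2.6,0,0,-1.578,0, 7.1,-33.7,-2.6,0,0,-1.578,0, 7.1,-33.7,-2.6,0,0,-1.578,0, 7.1,-33.7,-2.6,0,0,-1.578,0, 7.1,-33.7,-2.6,0,0,-1.578,0, 7.1,-33.7,-2.6,0,0,-1.578,0, 7.1,-33.7,-2.6,0,0,-1.578,0, 7.1,-33.7,-2.6,0,0,-1.578,0, 7.1,-33.7,-2.6,0,0,-1.578,0]'
python3 - <<'E'
from h import *
T=T_tool(); np.save("T5.npy",T); im=r.read_camera("wrist"); cv2.imwrite("pics/w5.png",im)
print(plan([508,41,15],83.8),r.state()["joint_pos"],r.state()["grip_width"])
cv2.imwrite("pics/s5.png",r.read_camera("scene"))
E
```

```text
time_s: 7.15
position: [507.2, 40.6, 169.0]
eef_rot: [0.003, 0.745, 0.667, -0.001]
contact_force: [0.2, 0.0, -1.0]
grip_width: 31.5
(array([1.200e-01, 1.000e-02, 1.542e+01]), array([ 0.003,  0.005, -0.002])) [ 0.0346195   0.00311763  2.0309838  -0.0061036   1.10475469 -1.42333634] 31.569615565267885
```

View pics/w5.png

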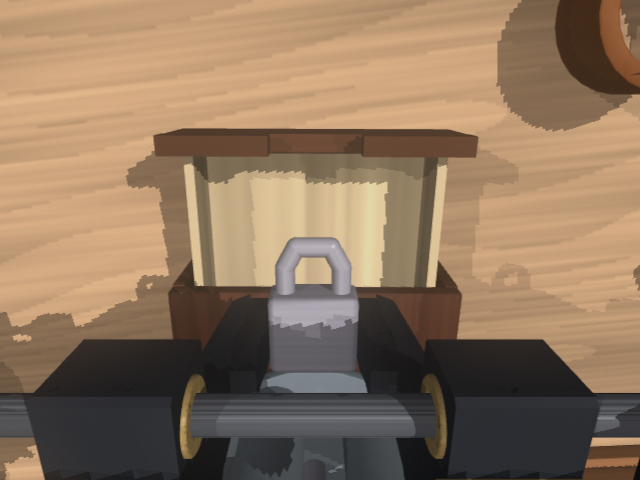

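Run:
```python
from h import *
T=np.load("T5.npy")
O=np.array([650.4,25.3]); a=np.radians(-6.2); ex=np.array([np.cos(a),np.sin(a)]); ey=np.array([-ex[1],ex[0]])
g=lambda x,y,z: proj("wrist",np.array([*(O+x*ex+y*ey),z]),T).round(0)
print("base front L/R",g(-105,-95,64),g(-105,95,64),"panel outer top",g(-105-97.6,-94,60),g(-105-97.6,94,60),"inner",g(-105-85.6,-94,60))
print("inner walls at front z60",g(-190,-76,60),g(-190,76,60))
l=np.array([508,41])-O; print("TCP in org",l@ex,l@ey)
```

```text
base front L/R [166. 292.] [463. 292.] panel outer top [151. 135.] [478. 135.] inner [154. 156.]
inner walls at front z60 [184. 157.] [444. 157.]
TCP in org -143.26268715424226 0.22906188182770107
```

```bash
python3 -m crank '[0.1,0,5,0,0.005,0,0, 0.1,0,9,0,0.005,0,0, 0.1,0,12,0,0.005,0,0, 0.1,0,14,0,0.005,0,0, 0.1,0,14.7,0,0.005,0,0, 0.1,0,15,0,0.005,0,0, 0.1,0,15,0,0.005,0,0, 0.1,0,15,0,0.005,0,0]'
python3 - <<'E'
from h import *
print(plan([508,41,15],83.8),r.state()["contact_force"])
E
```

```text
time_s: 8.05
position: [509.4, 40.8, 20.9]
eef_rot: [0.002, 0.745, 0.667, 0.002]
contact_force: [0.3, 1.1, -0.4]
grip_width: 31.7
(array([-0.  , -0.15,  0.59]), array([ 0.007, -0.   , -0.002])) [ 0.29688163  1.1271665  -0.43953179]
```

```bash
python3 -m crank '[0,-0.1,0.2,0.005,0,0,0, 0,-0.1,0.4,0.005,0,0,0, 0,-0.1,0.5,0.005,0,0,0, 0,-0.1,0.55,0.005,0,0,0, 0,-0.1,0.55,0.005,0,0,0, 0,-0.1,0.55,0.005,0,0,0]'
```

```text
time_s: 8.65
position: [508.4, 41.0, 15.3]
eef_rot: [0.0, 0.745, 0.667, 0.001]
contact_force: [-0.3, -0.3, -0.6]
grip_width: 31.4
```

No contact yet, so I'll lower in fine steps.

```bash
python3 -m crank '[0,0,0.05,0,0,0,0, 0,0,0.1,0,0,0,0, 0,0,0.1,0,0,0,0]'; python3 -m crank '[0,0,0.05,0,0,0,0, 0,0,0.1,0,0,0,0, 0,0,0.1,0,0,0,0]'
```

```text
time_s: 8.95
position: [509.3, 40.9, 15.2]
eef_rot: [0.001, 0.745, 0.667, 0.001]
contact_force: [-1.2, -0.5, 4.5]
grip_width: 31.7
time_s: 9.25
position: [510.4, 40.8, 15.1]
eef_rot: [0.002, 0.745, 0.667, 0.002]
contact_force: [-1.3, -1.9, 6.8]
grip_width: 31.5
```

```bash
python3 -m crank '[0,0,0,0,0,0,0.45, 0,0,0,0,0,0,0.6, 0,0,0,0,0,0,0.6, 0,0,0,0,0,0,0.6, 0,0,-0.3,0,0,0,0.6, 0,0,-2,0,0,0,0.6, 0,0,-5,0,0,0,0.6, 0,0,-9,0,0,0,0.6, 0,0,-11,0,0,0,0.6, 0,0,-11,0,0,0,0.6]'
python3 - <<'E'
from h import *
T=T_tool(); np.save("T6.npy",T); im=r.read_camera("wrist"); cv2.imwrite("pics/w6.png",im)
cv2.imwrite("pics/s6.png",r.read_camera("scene"))
E
```

```text
time_s: 10.25
position: [512.9, 40.9, 129.1]
eef_rot: [0.004, 0.745, 0.667, 0.005]
contact_force: [1.1, -1.2, -0.7]
grip_width: 52.6
```

View pics/w6.png

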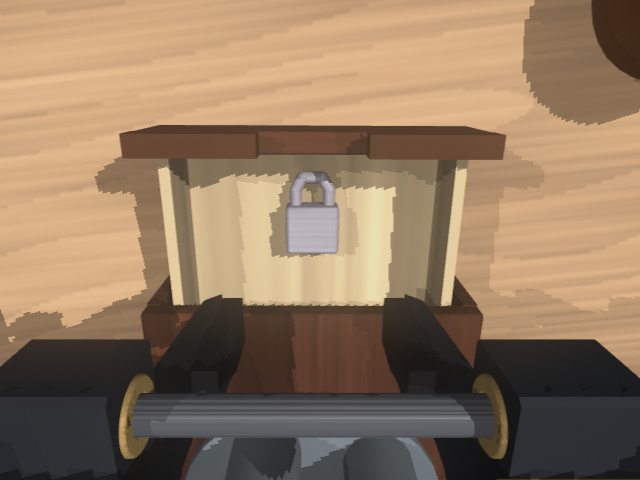

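The padlock lies flat in the drawer, at (313,230) in the image. Next I'll move to the front of the drawer with the fingers shut.

Run:
```python
from h import *
print(plan([420,50.5,129],83.8))
print(plan([420,50.5,28],83.8))
```

```text
(array([-0.02, -9.04, -0.43]), array([ 0.006, -0.001, -0.001]))
(array([-0.02, -9.09,  9.67]), array([ 0.006, -0.001, -0.001]))
```

```bash
python3 -m crank '[0,-3,0,0,0,0,0, 0,-7,0,0.006,0,0,0, 0,-9,0,0.006,0,0,0, 0,-9,0,0.006,0,0,0, 0,-9.1,5,0.006,0,0,0, 0,-9.1,8,0.006,0,0,0, 0,-9.1,9.5,0.006,0,0,0, 0,-9.1,9.7,0.006,0,0,0, 0,-9.1,9.7,0.006,0,0,0, 0,-9.1,9.7,0.006,0,0,0]' 20;python3 - <<'E'
from h import *
print(T_tool().round(3)); cv2.imwrite("pics/w7.png",r.read_camera("wrist"))
E
```

```text
time_s: 11.35
position: [421.1, 50.8, 28.2]
eef_rot: [0.0, 0.745, 0.667, 0.001]
contact_force: [-0.7, -0.2, -0.5]
grip_width: 0.2
[[ 1.10000e-01  9.94000e-01  1.00000e-03  4.21148e+02]
 [ 9.94000e-01 -1.10000e-01  1.00000e-03  5.07620e+01]
 [ 1.00000e-03  1.00000e-03 -1.00000e+00  2.82490e+01]
 [ 0.00000e+00  0.00000e+00  0.00000e+00  1.00000e+00]]
```

View pics/w7.png

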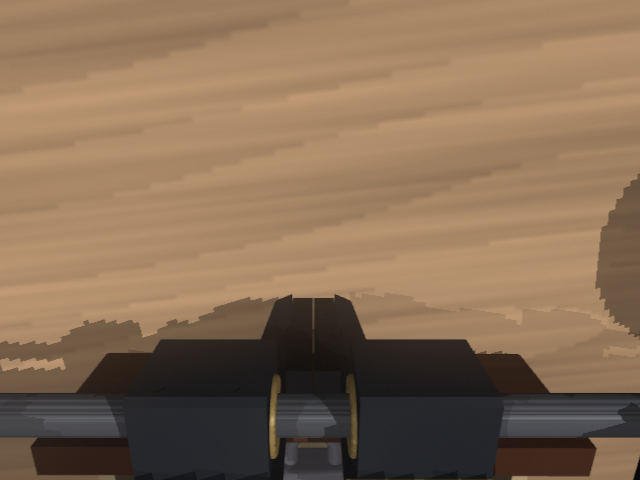

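```bash
python3 -m crank '[0,0.7,0,0,0,0,0, 0,1.4,0,0,0,0,0, 0,2.1,0,0,0,0,0, 0,2.8,0,0,0,0,0, 0,3.5,0,0,0,0,0, 0,4.2,0,0,0,0,0, 0,4.9,0,0,0,0,0, 0,5.6,0,0,0,0,0, 0,6.3,0,0,0,0,0, 0,7,0,0,0,0,0, 0,7.7,0,0,0,0,0, 0,8.4,0,0,0,0,0, 0,8.9,0,0,0,0,0, 0,9.2,0,0,0,0,0, 0,9.4,0,0,0,0,0, 0,9.4,0,0,0,0,0]';python3 - <<'E'
from h import *
print(T_tool().round(3)); cv2.imwrite("pics/w8.png",r.read_camera("wrist"))
cv2.imwrite("pics/s8.png",r.read_camera("scene"))
crop("pics/s8.png","pics/s8c.png",230,225,160,120,5)
E
```

```text
time_s: 13.0
position: [515.4, 40.6, 28.9]
eef_rot: [0.001, 0.745, 0.667, 0.001]
contact_force: [-0.2, -0.2, -0.6]
grip_width: 0.4
[[ 1.10000e-01  9.94000e-01  3.00000e-03  5.15379e+02]
 [ 9.94000e-01 -1.10000e-01  1.00000e-03  4.05630e+01]
 [ 1.00000e-03  3.00000e-03 -1.00000e+00  2.88620e+01]
 [ 0.00000e+00  0.00000e+00  0.00000e+00  1.00000e+00]]
```

View pics/s8c.png

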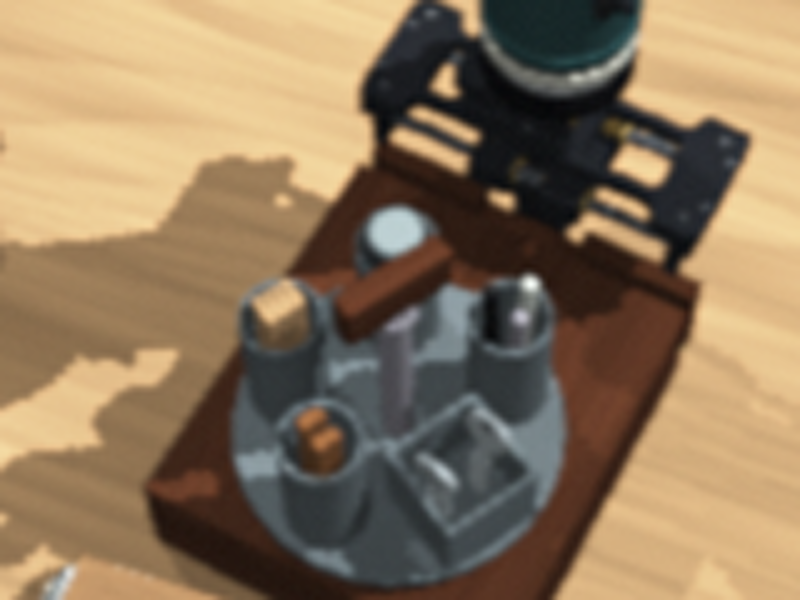

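The drawer is nearly shut. I'll press on gently.

```bash
python3 -m crank '[0,0.2,0,0,0,0,0, 0,0.4,0,0,0,0,0, 0,0.6,0,0,0,0,0, 0,0.6,0,0,0,0,0]'; python3 -m crank '[0,0.2,0,0,0,0,0, 0,0.4,0,0,0,0,0, 0,0.4,0,0,0,0,0]'
```

```text
time_s: 13.5
position: [521.6, 40.0, 29.0]
eef_rot: [0.001, 0.745, 0.667, 0.002]
contact_force: [-0.3, -0.0, -0.1]
grip_width: 0.4
time_s: 13.8
position: [524.4, 39.7, 28.8]
eef_rot: [-0.0, 0.745, 0.667, 0.0]
contact_force: [-4.3, 0.6, 3.1]
grip_width: 0.7
```

```bash
python3 -m crank '[0,0.2,0,0,0,0,0, 0,0.3,0,0,0,0,0, 0,0.3,0,0,0,0,0]'; python3 -m crank '[0,0.2,0,0,0,0,0, 0,0.3,0,0,0,0,0, 0,0.3,0,0,0,0,0]'
```

```text
time_s: 14.1
position: [524.3, 39.6, 28.3]
eef_rot: [-0.003, 0.745, 0.667, -0.002]
contact_force: [-9.5, 1.0, 6.9]
grip_width: 0.5
time_s: 14.4
position: [524.2, 39.7, 27.9]
eef_rot: [-0.005, 0.745, 0.667, -0.004]
contact_force: [-9.1, 1.1, 7.9]
grip_width: 0.9
```

```bash
python3 -m crank '[0,-1,0,0,0,0,0, 0,-3,0,0,0,0,0, 0,-4,0,0,0,0,0, 0,-4,-5,0,0,0,0, 0,-4,-10,0,0,0,0, 0,-4,-15,0,0,0,0.6, 0,-4,-20,0,0,0,0.6, 0,-4,-25,0,0,0,0.6, 0,-4,-29,0,0,0,0.6, 0,-4,-29,0,0,0,0.6, 0,-4,-29,0,0,0,0.6]';python3 - <<'E'
from h import *
T=T_tool(); np.save("T9.npy",T); cv2.imwrite("pics/w9.png",r.read_camera("wrist")); cv2.imwrite("pics/s9.png",r.read_camera("scene"))
crop("pics/s9.png","pics/s9c.png",230,225,160,120,5)
print(r.state()["joint_pos"])
print(plan([673,23,310],-6), plan([673,23,310],-123))
E
```

```text
time_s: 15.5
position: [489.2, 43.5, 319.8]
eef_rot: [-0.004, 0.745, 0.667, -0.003]
contact_force: [-0.1, -1.1, -0.1]
grip_width: 46.2
[ 0.03617366 -0.12269374  1.87397595  0.00260969  1.40583261 -1.42464467]
(array([1.000e-02, 1.866e+01, 3.800e-01]), array([-0.013,  0.012,  1.565])) (array([1.000e-02, 1.866e+01, 3.800e-01]), array([-0.016,  0.003,  0.466]))
```

View pics/w9.png

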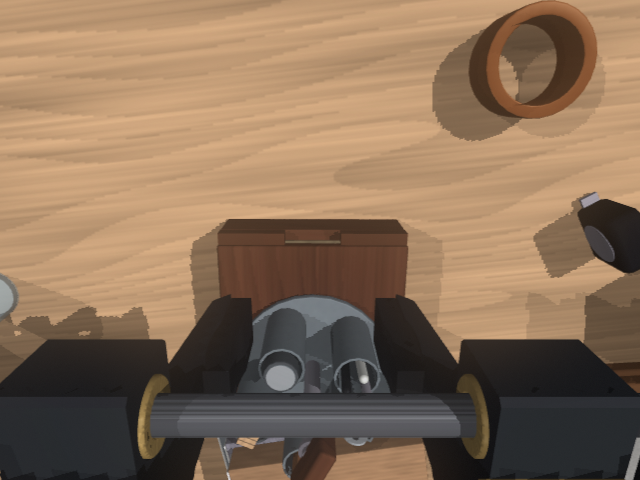

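View pics/s9c.png

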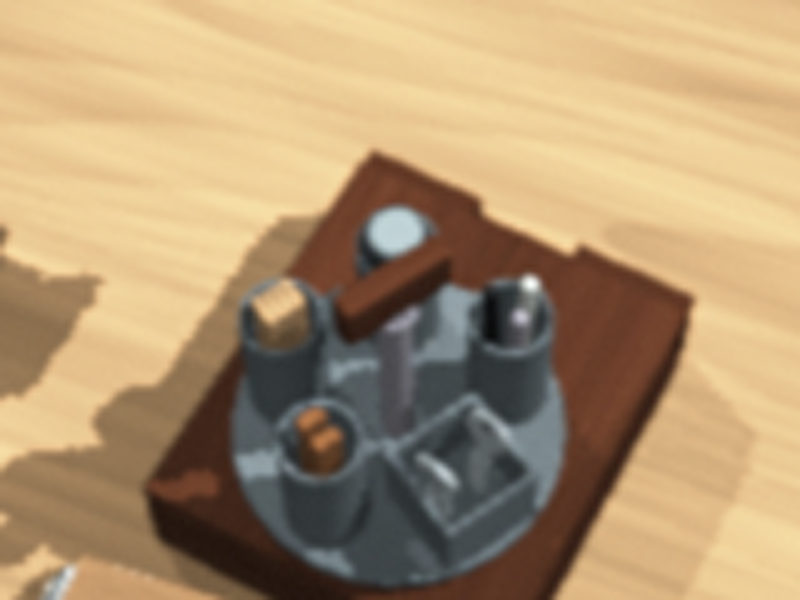

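The drawer is flush, with no gap in either view. I'll move above the caddy, turning halfway towards the grasp.

```bash
python3 -m crank '[0,5,0,0,0,0.1,0.6, 0,18.7,0.4,-0.013,0.012,1.565,0.6, 0,18.7,0.4,-0.013,0.012,1.565,0.6, 0,18.7,0.4,-0.013,0.012,1.565,0.6, 0,18.7,0.4,-0.013,0.012,1.565,0.6, 0,18.7,0.4,-0.013,0.012,1.565,0.6, 0,18.7,0.4,-0.013,0.012,1.565,0.6, 0,18.7,0.4,-0.013,0.012,1.565,0.6, 0,18.7,0.4,-0.013,0.012,1.565,0.6, 0,18.7,0.4,-0.013,0.012,1.565,0.6, 0,18.7,0.4,-0.013,0.012,1.565,0.6, 0,18.7,0.4,-0.013,0.012,1.565,0.6, 0,18.7,0.4,-0.013,0.012,1.565,0.6, 0,18.7,0.4,-0.013,0.012,1.565,0.6]'
python3 - <<'E'
from h import *
T=T_tool(); np.save("T10.npy",T); cv2.imwrite("pics/w10.png",r.read_camera("wrist")); print(r.state()["joint_pos"],T.round(3))
E
```

```text
time_s: 17.0
position: [672.9, 22.8, 308.5]
eef_rot: [0.0, 0.999, -0.051, -0.001]
contact_force: [-0.2, 0.4, 0.7]
grip_width: 52.6
[-2.96620648e-03  2.29171423e-01  1.51898742e+00 -3.44015863e-04
  1.39460448e+00  1.00263408e-01] [[ 9.95000e-01 -1.03000e-01 -2.00000e-03  6.72906e+02]
 [-1.03000e-01 -9.95000e-01 -0.00000e+00  2.27630e+01]
 [-2.00000e-03  1.00000e-03 -1.00000e+00  3.08470e+02]
 [ 0.00000e+00  0.00000e+00  0.00000e+00  1.00000e+00]]
```

View pics/w10.png

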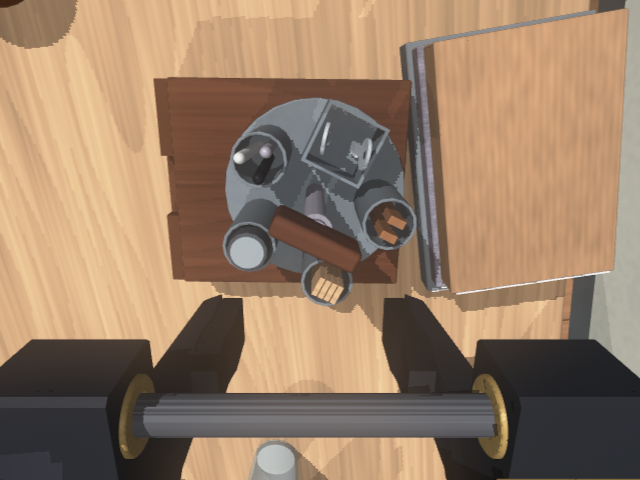

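The whole organiser is visible from above: the key bin at (346,142), the handle from (272,218) to (358,258), and the base aligned with the image. I'll enlarge the caddy.

Run:
```python
from h import *
crop("pics/w10.png","pics/w10c.png",215,90,200,150,4)
crop("pics/w10.png","pics/w10d.png",260,195,110,85,7)
```

```text
(no output)
```

View pics/w10c.png

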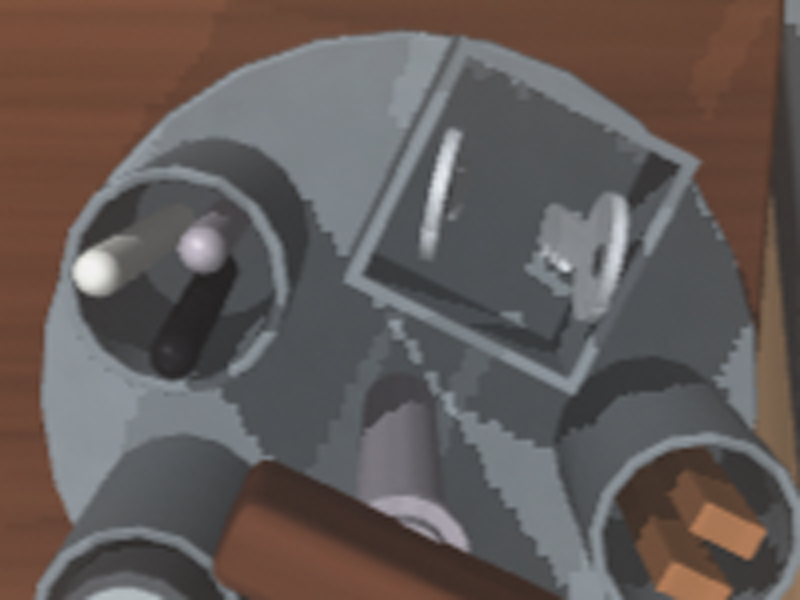

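View pics/w10d.png

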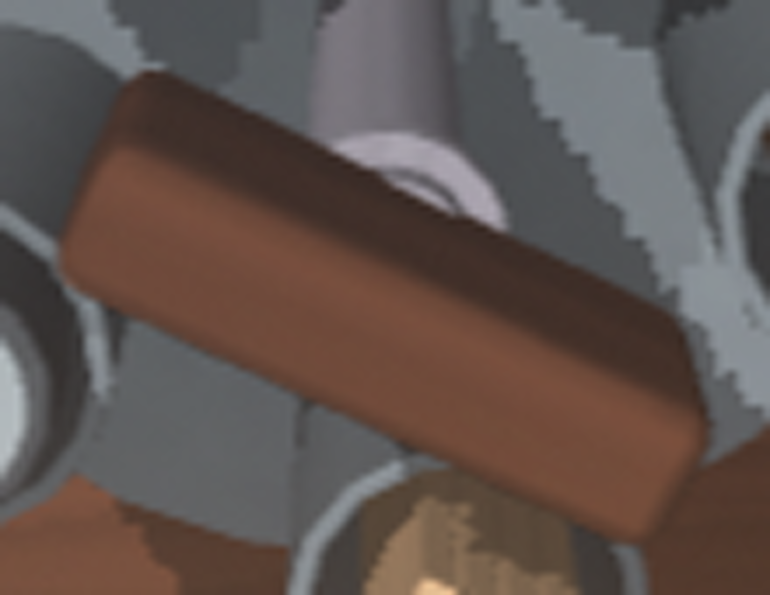

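Run:
```python
from h import *
T=np.load("T10.npy")
f=lambda x,y,ox,oy,s:((x+.5)/s+ox-.5,(y+.5)/s+oy-.5)
ang=lambda d:np.degrees(np.arctan2(d[1],d[0])).round(1)
B=np.array([back("wrist",f(*c,215,90,4),123,T)[:2] for c in [(458,40),(698,161),(573,388),(348,280)]])
H=np.array([back("wrist",f(*c,260,195,7),223,T)[:2] for c in [(118,145),(705,425),(640,545),(62,262)]])
for Q in (B,H):
    print(Q.round(1),Q.mean(0).round(1))
    for i in range(4): d=Q[(i+1)%4]-Q[i]; print(np.linalg.norm(d).round(1),ang(d))
d=B.mean(0)-H.mean(0); print("bin from handle",np.linalg.norm(d),ang(d))
# base corners z64 in w10
for c in [(154,79),(172,283),(408,81),(397,283)]: print(c,back("wrist",c,64 if 1 else 60,T)[:2].round(1))
crop("pics/w10.png","pics/w10e.png",145,65,280,230,2.8)
```

```text
[[692.6  98.9]
 [735.2  72.8]
 [709.   32.3]
 [667.8  57.6]] [701.1  65.4]
49.9 -31.5
48.2 -123.0
48.3 148.5
48.2 59.0
[[654.7  42.4]
 [699.3  14. ]
 [693.2   3.9]
 [649.   33.2]] [674.1  23.4]
52.9 -32.5
11.7 -121.2
53.1 146.5
10.8 58.0
bin from handle 49.99391726051065 57.2
(154, 79) [548.  130.1]
(172, 283) [524.5 -57.8]
(408, 81) [762.6 106.2]
(397, 283) [745.3 -80.5]
```

View pics/w10e.png

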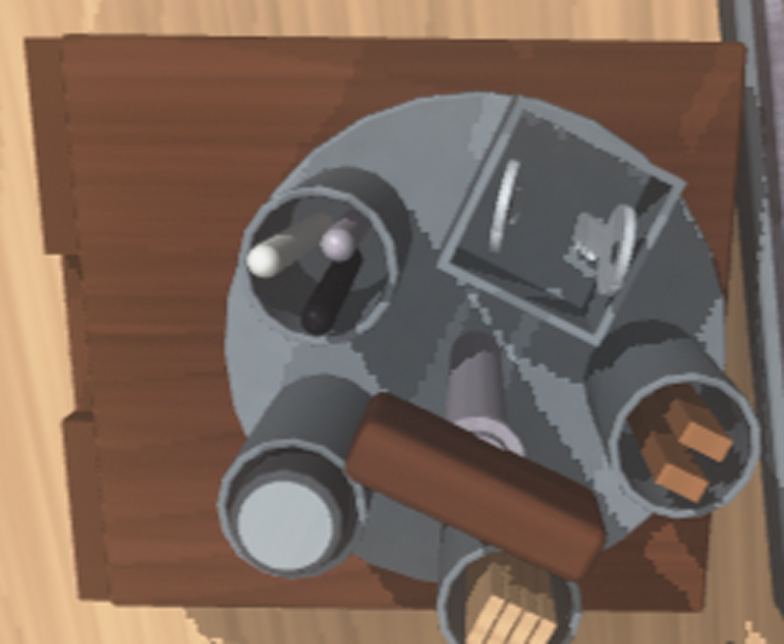

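Run:
```python
from h import *
T=np.load("T10.npy")
f=lambda x,y,ox,oy,s:((x+.5)/s+ox-.5,(y+.5)/s+oy-.5)
ang=lambda d:np.degrees(np.arctan2(d[1],d[0])).round(1)
C=np.array([back("wrist",f(*c,145,65,2.8),64,T)[:2] for c in [(64,37),(745,43),(705,610),(112,604)]])
print(C.round(1),C.mean(0))
for i in range(4): d=C[(i+1)%4]-C[i]; print(np.linalg.norm(d).round(1),ang(d))
P=np.array([back("wrist",f(*c,145,65,2.8),60,T)[:2] for c in [(25,38),(80,600)]]);print("panel",P)
e=np.array([np.cos(np.radians(-6.2)),np.sin(np.radians(-6.2))]); print(((P-C.mean(0))@e))
```

```text
[[559.6 129.8]
 [765.  106.7]
 [744.8 -79.9]
 [537.5 -56.3]] [651.72159734  25.05014534]
206.6 -6.4
187.7 -96.2
208.7 173.5
187.4 83.2
panel [[546.39755115 130.9721044 ]
 [524.98000227 -55.27436593]]
[-116.14750539 -117.32528345]
```

```bash
python3 -m crank '[0,0,0,0,0,2.03,0.5, 0,0,0,0,0,2.03,0.5, 0,0,0,0,0,2.03,0.5, 0,0,0,0,0,2.03,0.5, 0,0,0,0,0,2.03,0.5, 0,0,0,0,0,2.03,0.5, 0,0,0,0,0,2.03,0.5, 0,0,0,0,0,2.03,0.5, 0,0,0,0,0,2.03,0.5, 0,0,0,0,0,2.03,0.5, 0,0,0,0,0,2.03,0.5, 0,0,0,0,0,2.03,0.5, 0,0,0,0,0,2.03,0.5, 0,0,0,0,0,2.03,0.5, 0,0,0,0,0,2.03,0.5, 0,0,0,0,0,2.03,0.5]'
python3 - <<'E'
from h import *
T=T_tool(); np.save("T11.npy",T); cv2.imwrite("pics/w11.png",r.read_camera("wrist")); print(r.state()["joint_pos"],T.round(3))
print(plan([674,23,190],-122.3))
crop("pics/w11.png","pics/w11c.png",220,150,200,150,4)
E
```

```text
time_s: 18.65
position: [673.0, 22.8, 308.8]
eef_rot: [-0.001, -0.484, 0.875, 0.0]
contact_force: [-0.0, -0.3, -1.2]
grip_width: 44.1
[-2.95690372e-03  2.29171974e-01  1.51906812e+00 -3.17431103e-04
  1.39454658e+00  2.12813943e+00] [[-5.31000e-01 -8.47000e-01 -1.00000e-03  6.73038e+02]
 [-8.47000e-01  5.31000e-01 -0.00000e+00  2.27840e+01]
 [ 1.00000e-03  1.00000e-03 -1.00000e+00  3.08848e+02]
 [ 0.00000e+00  0.00000e+00  0.00000e+00  1.00000e+00]]
(array([-0.08, -0.08, 11.88]), array([ 0.001, -0.001,  0.003]))
```

View pics/w11.png

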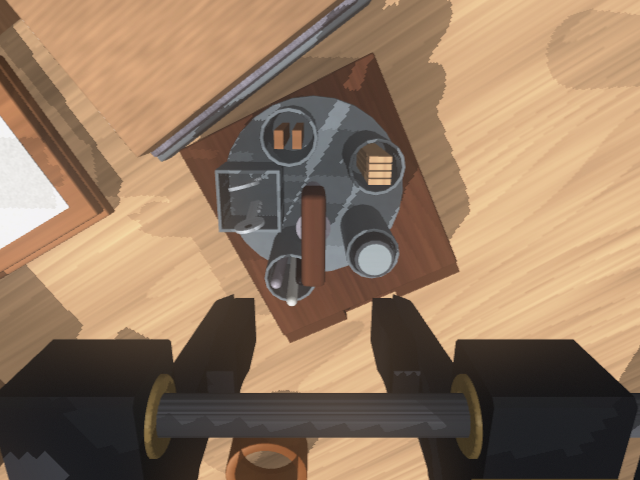

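View pics/w11c.png

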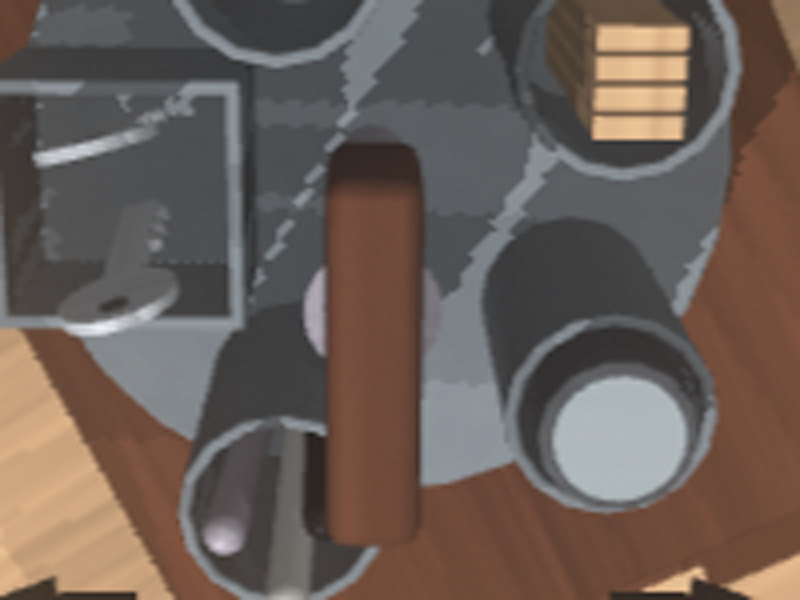

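The handle is vertical in the view at column ~313, so it's aligned and centred. I'll descend and grip.

```bash
python3 -m crank '[-0.08,-0.08,4,0,0,0,0.5, -0.08,-0.08,8,0,0,0,0.5, -0.08,-0.08,10.5,0,0,0,0.5, -0.08,-0.08,11.8,0,0,0,0.5, -0.08,-0.08,11.9,0,0,0,0.5, -0.08,-0.08,11.9,0,0,0,0.5]'
python3 - <<'E'
from h import *
print(plan([674,23,190],-122.3))
E
```

```text
time_s: 19.3
position: [674.7, 23.0, 190.9]
eef_rot: [0.0, -0.484, 0.875, -0.0]
contact_force: [0.5, -0.1, 0.2]
grip_width: 43.9
(array([0.04, 0.06, 0.09]), array([-0.   , -0.   ,  0.004]))
```

```bash
python3 -m crank '[0.04,0.06,0.05,0,0,0,0.3, 0.04,0.06,0.05,0,0,0,0.15, 0.04,0.06,0.05,0,0,0,0, 0.04,0.06,0.05,0,0,0,0, 0.04,0.06,0.05,0,0,0,0, 0.04,0.06,0.05,0,0,0,0, 0.04,0.06,0.05,0,0,0,0]' 30
python3 - <<'E'
from h import *
s=r.state(); print(s["contact_force"],s["ft_torque"],plan([674,23,190],-122.3))
E
```

```text
time_s: 20.0
position: [674.4, 22.0, 193.0]
eef_rot: [0.001, -0.484, 0.875, -0.001]
contact_force: [-3.9, -3.6, 7.3]
grip_width: 14.5
[-3.90301084 -3.55046761  7.32564273] [-0.26528095  0.64426288  0.00483992] (array([-0.07,  0.09,  0.3 ]), array([-0.003, -0.   ,  0.004]))
```

```bash
python3 -m crank '[0,0,-0.05,0,0,-0.05,0, 0,0,-0.05,0,0,-0.15,0, 0,0,-0.05,0,0,-0.27,0, 0,0,-0.05,0,0,-0.39,0, 0,0,-0.05,0,0,-0.51,0, 0,0,-0.05,0,0,-0.63,0, 0,0,-0.05,0,0,-0.75,0, 0,0,-0.05,0,0,-0.87,0, 0,0,-0.05,0,0,-0.99,0, 0,0,-0.05,0,0,-1.11,0, 0,0,-0.05,0,0,-1.23,0, 0,0,-0.05,0,0,-1.35,0, 0,0,-0.05,0,0,-1.47,0, 0,0,-0.05,0,0,-1.59,0, 0,0,-0.05,0,0,-1.71,0, 0,0,-0.05,0,0,-1.81,0, 0,0,-0.05,0,0,-1.9,0, 0,0,-0.05,0,0,-1.95,0, 0,0,-0.05,0,0,-1.97,0, 0,0,-0.05,0,0,-1.97,0]'
python3 - <<'E'
from h import *
s=r.state(); T=T_tool(); np.save("T12.npy",T); print(s["contact_force"],s["ft_torque"],plan([674,22.6,193],-6.4),np.degrees(np.arctan2(T[1,0],T[0,0])))
cv2.imwrite("pics/w12.png",r.read_camera("wrist")); cv2.imwrite("pics/s12.png",r.read_camera("scene"))
crop("pics/s12.png","pics/s12c.png",230,225,160,120,5)
E
```

```text
time_s: 22.0
position: [673.9, 22.8, 193.2]
eef_rot: [0.0, 0.997, -0.081, 0.001]
contact_force: [-1.3, 3.0, -0.4]
grip_width: 14.0
[-1.31444603  2.98558818 -0.40237343] [0.4452422  0.37991767 0.01367071] (array([0.01, 0.01, 0.02]), array([ 0.   , -0.001, -0.05 ])) -9.238547197676368
```

View pics/w12.png

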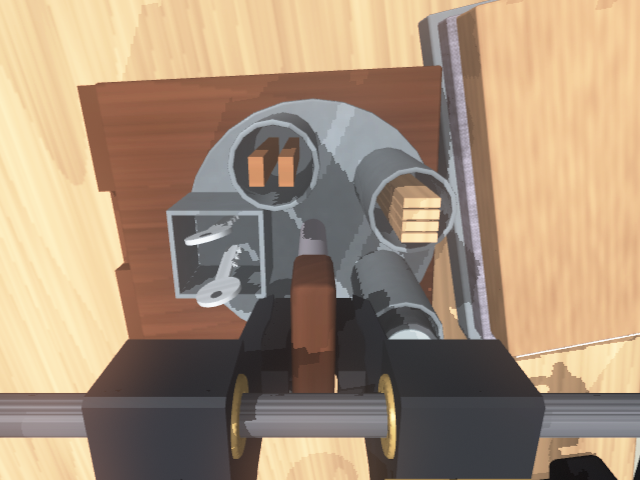

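View pics/s12c.png

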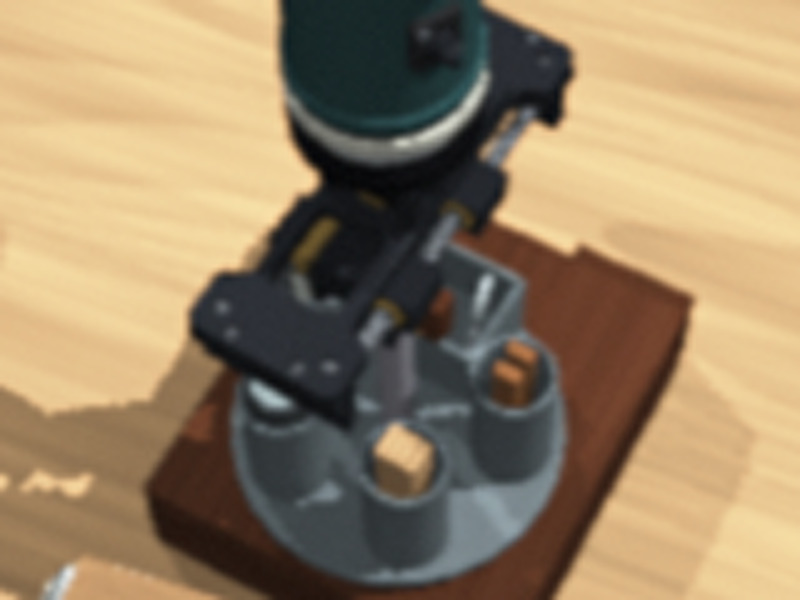

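The bin is within about 3° of square to the front. I'll finish the turn, then measure.

```bash
python3 -m crank '[0,0,0,0,0,-0.03,0, 0,0,0,0,0,-0.05,0, 0,0,0,0,0,-0.05,0, 0,0,0,0,0,-0.05,0, 0,0,0,0,0,-0.05,0]'
python3 - <<'E'
from h import *
s=r.state(); T=T_tool(); np.save("T13.npy",T); print(s["contact_force"],s["ft_torque"],plan([674,22.6,193],-6.4),np.degrees(np.arctan2(T[1,0],T[0,0])))
cv2.imwrite("pics/w13.png",r.read_camera("wrist"))
crop("pics/w13.png","pics/w13a.png",150,190,160,125,5)
crop("pics/w13.png","pics/w13b.png",60,50,400,300,2)
E
```

```text
time_s: 22.6
position: [673.9, 22.7, 193.1]
eef_rot: [0.0, 0.998, -0.056, 0.0]
contact_force: [-1.0, 1.7, -0.5]
grip_width: 13.8
[-0.95668538  1.74049396 -0.51531665] [ 0.38442056  0.41656999 -0.02569851] (array([0.02, 0.01, 0.01]), array([ 0.   , -0.001, -0.   ])) -6.405015567969449
```

View pics/w13a.png

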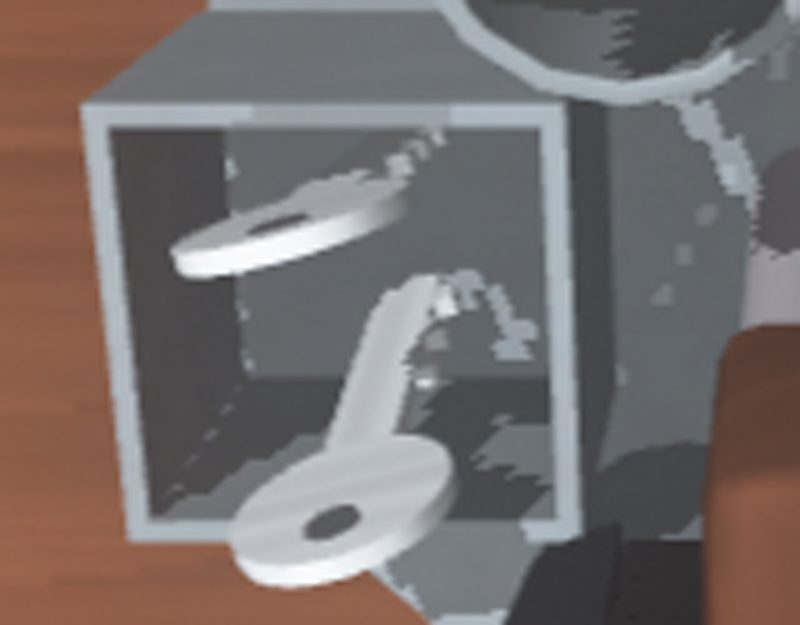

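View pics/w13b.png

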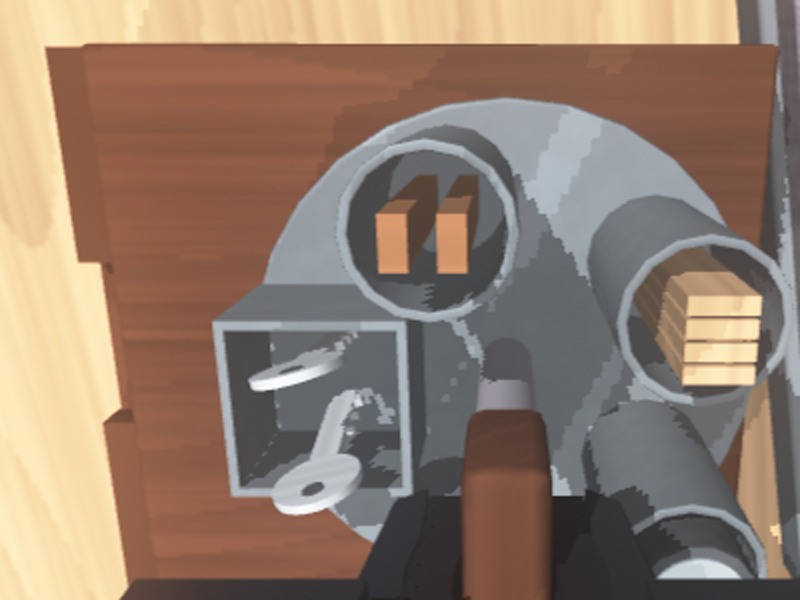

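Run:
```python
from h import *
T=np.load("T13.npy")
f=lambda x,y,ox,oy,s:((x+.5)/s+ox-.5,(y+.5)/s+oy-.5)
ang=lambda d:np.degrees(np.arctan2(d[1],d[0])).round(1)
B=np.array([back("wrist",f(*c,150,190,5),123,T)[:2] for c in [(82,104),(567,102),(582,540),(128,541)]])
print(B.mean(0).round(1))
for i in range(4): d=B[(i+1)%4]-B[i]; print(np.linalg.norm(d).round(1),ang(d))
d=B.mean(0)-[674,22.6]; print("bin dir",np.linalg.norm(d),ang(d))
E=[back("wrist",f(*c,60,50,2),64,T)[:2] for c in [(86,45),(775,45)]]; print("base side edge",ang(E[1]-E[0]),np.linalg.norm(E[1]-E[0]))
s=r.state();print(s["time_s"],s["qvel"].round(4),s["grip_width"])
cv2.imwrite("pics/side13.png",r.read_camera("side")); cv2.imwrite("pics/s13.png",r.read_camera("scene"))
```

```text
[623.6  28.1]
50.0 -6.2
49.9 -96.6
50.1 173.7
49.8 83.3
bin dir 50.67662583351199 173.8
base side edge -6.4 205.15999811996025
22.65 [-0.0017  0.0005 -0.0004 -0.0007  0.0003 -0.0001] 13.88211462523075
```

View pics/s13.png

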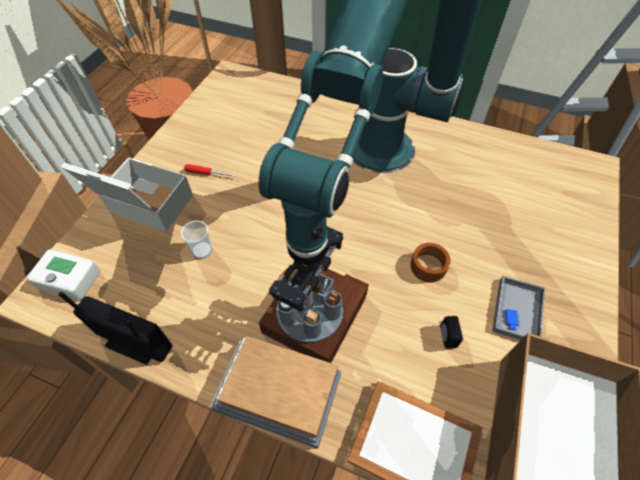

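View pics/side13.png

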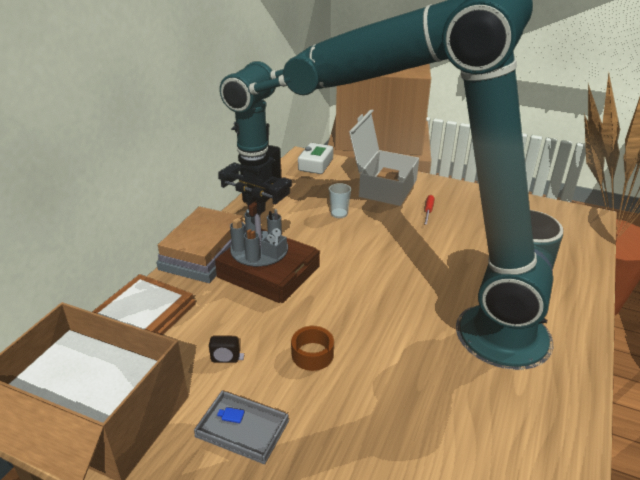

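The bin edges average −6.4°, the same as the base edge. The drawer is shut, the bystanders haven't moved and the grip is steady, so I'm handing in.

Run:
```python
from h import *
print(r.hand_in()); s=r.state(); print(s["time_s"],s["grip_width"])
```

```text
the job is handed in; nothing more can be done
None
the job is handed in; nothing more can be done
```

The job is done and handed in at about 22.8 s of the 64 s allowed. The steel padlock is in the shut drawer, and the key bin faces front with the gripper still holding the caddy's handle.

- **Padlock:** I gripped it by its body and lowered it until it touched the drawer floor before opening the fingers. The wrist picture afterwards showed it lying flat in the middle of the drawer.
- **Drawer:** I pushed it with the shut fingers to the hard stop, where the push reached about 10 N. A later picture put the front face about 117 mm from the organiser's centre, which matches fully shut, with no gap visible.
- **Caddy:** I gripped the handle and turned it about 116° to bring the key bin to the front. In the last wrist picture, the bin's edges averaged −6.4°, the same as the base's edge, so it is square to within about half a degree. The arm was still, holding the handle at about 14 mm.
- **Handle contact:** As the fingers closed on the handle, they rode up about 2 mm with about 7 N upward, probably touching the top of the post. I eased that off before turning, leaving about 2 N at the end.
- **Everything else:** The last scene and side pictures showed the other things on the table where they started. No check failed or disagreed, but I couldn't check the state after hand-in because the robot takes no further calls.

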